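# Set up the wig-cap band stretcher and hold its tensioner back

### The job

Get the wig-cap band stretcher ready for a band: with the tensioner arm still at rest, slide the carriage along its rail right up against the steel stop and leave it there. Then take the sprung tensioner arm by its red post, push it back past its ratchet click until the orange pointer stands over the green part of the scale, and finish while still holding it there, so a colleague can slip the band on. Do not disturb the mug, bottle, pin jar or brush standing around.

Things in the scene. Friction and masses are not known exactly. Their poses are not given: they have to be found in the camera images.
- stretcher: fixed stretcher: a brown wooden base plate 260 (x) by 380 (y) by 12 mm, screwed to the bench. Origin at the centre of its underside; z up, y along the rail towards the steel stop, x from the tensioner's side (near the robot) to the rail's side. Beyond the stop is a fixed cork form 49 mm high at (55, 146) mm
- stop (a point): middle of the steel stop's face at the rail's +y end, at (50, 100) mm in the stretcher's frame, 30 mm up; the stop is 50 mm wide, 48 mm high
- green_mid (a point): middle of the green part of the white, green and red scale painted on the base plate, 157 mm from the tensioner's pivot; with the pointer over it the tensioner reads 0.55
- carriage_grip (a point): on the axis of the carriage's upright black round knob, 85 mm above the bench. The knob is 22 mm across, from 56 to 106 mm above the bench, on a round cork form of 80 mm diameter whose top is at 56 mm. It moves with the carriage along the stretcher's y at its x = 50 mm and does not turn
- carriage (a joint): position of the carriage along the rail in m: 0 at the free end (knob at the stretcher's y = -100 mm), growing along its +y, 0.16 when against the steel stop (knob at y = +60 mm). About 2 N of friction; it stays where it is left
- tensioner: the sprung tensioner arm with its post; origin on its vertical pivot axis at bench height, at (-60, 70) mm in the stretcher's frame; z up, y points from the post to the pivot. Hub and spring reach 52 mm up. At tensioner angle q the post stands at pivot + 130 mm * (sin(q - 0.45), -cos(q - 0.45)) in the stretcher's x, y
- tensioner_post (a point): upright red round post at the tensioner arm's end, 20 mm across, from 36 to 100 mm above the bench, rigid with the arm (a flat aluminium bar, top at 36 mm). This point is on its axis, 78 mm up, 130 mm from the pivot axis. An orange pointer reaches on from its foot over the scale
- tensioner_angle (a joint): arm angle in rad: 0 at rest, growing anticlockwise from above as the post is pushed towards the rail (stretcher's +x); end stop 0.72. Spring back to 0: 4 N at the post at rest, 9 N at 0.55. A brass pawl adds up to about 5 N between 0.03 and 0.3, clicks in behind the arm's tail at about 0.36; let go then, the arm falls back only to the click. Pointer over green: 0.45 to 0.65
- mug: white mug, 80 mm across without its handle, 85 mm tall, origin at the centre of its underside; to be left alone
- bottle: red bottle with a white cap, 62 mm across, 150 mm tall, origin at the centre of its underside; to be left alone
- pin_jar: amber glass jar with a steel lid, 56 mm across, 60 mm tall, standing on the corner of the base plate, origin at the centre of its underside; to be left alone
- brush: small brush with a dark wooden handle, 170 mm long, lying on the bench along its own x, origin under its middle; to be left alone

How it is judged (in metres and radians):
On the way, in this order (a step that is already met when the one before it is completed fails the run):
1. the carriage is against the stop while the tensioner is still at rest (value of joint carriage above 0.155 m and value of joint tensioner_angle below 0.08 rad), for 0.2 s.
2. the tensioner has been pushed past its click (value of joint tensioner_angle above 0.41 rad), for 0.2 s.
At the end, for the whole second after the job is handed in: Carriage within 5 mm of the stop; the fingers bear on the tensioner arm (over 2 N) and hold it at rest between 0.45 and 0.65 rad, past the click, pointer over the green; bystanders within 30 mm of where they were and not tipped over. The program finishes while holding (value of joint carriage above 0.155 m and value of joint tensioner_angle between 0.45 and 0.65 rad and velocity of joint tensioner_angle between -0.05 and 0.05 rad/s and contact force between the fingers and tensioner above 2 N and distance of each of mug, bottle, pin_jar, brush from where it was at the start of the episode below 0.03 m and angle between each of mug, bottle, pin_jar, brush's own z axis and vertical below 0.4 rad); the arm keeps its last pose, push and grip.
It fails at once if the mug is disturbed (distance of mug from where it was at the start of the episode above 0.03 m or angle between mug's own z axis and vertical above 0.4 rad).
It fails at once if the bottle is disturbed (distance of bottle from where it was at the start of the episode above 0.03 m or angle between bottle's own z axis and vertical above 0.4 rad).
It fails at once if the pin jar is disturbed (distance of pin_jar from where it was at the start of the episode above 0.03 m or angle between pin_jar's own z axis and vertical above 0.4 rad).
It fails at once if the brush is disturbed (distance of brush from where it was at the start of the episode above 0.03 m or angle between brush's own z axis and vertical above 0.4 rad).
It also fails if it takes over 51 s, if anything falls off the work surface, if the arm or the gripper's body presses on something with over 40 N, if the wrist force passes 120 N, or if a joint passes its speed limit or range.

### The arm

A 6-joint arm with a two-finger parallel gripper is mounted at the origin on the work surface. World frame = base frame: x ahead of the robot, y to its left, z up, the work surface at z = 0. Lengths are in mm, angles in degrees, forces in N, time in s.
With the tool pointing down it reaches from about 250 to 775 mm from the base axis. Payload 8.9 kg.
Tool frame: the origin (TCP) lies on the front face of the gripper's body, between the roots of the fingers; the fingertips stand 73 mm ahead of it and the grasp point (between the pads) lies 54 mm ahead of it; x points along the fingers, y is the direction in which the jaws open and shut, and the axes are right-handed (so a half turn about x gives the same grasp; the last joint's range is limited). The gripper opens to 85 mm and grips with 20 to 120 N. Pads are 22 mm wide; open, the fingers measure 114 mm over their backs; the gripper's body (76 mm by 85 mm) begins 54 mm behind the grasp point. The pads swing forward as they close: fully open they stand 13 mm farther back than shut.
Start: joints at [-73.871, 16.656, -8.789, 64.555, 0, 82.019], TCP at [214.459, -479.199, 303.905] pointing down, gripper open.
Joint ranges: [-144.48, 144.48], [-52.06, 99.96], [-74.48, 78.29], [-112.23, 115.85], [-86.99, 84.42], [-180, 180]. Speed limits (degrees/s): [127.2, 127.2, 159.86, 180, 180, 180].

### API

Orientations are given as [roll, pitch, yaw] about the fixed x, y, z axes, in that order (R = Rz(yaw) Ry(pitch) Rx(roll)).
In Python, from bench import arm gives the robot as it stands.
- The arm moves only by the tool apply_moves, never from a script. Its argument "series" is a list of rows, each an object of numbers: "x", "y", "z": the shift along the tool's x, y, z in m; "wx", "wy", "wz": the turn, a rotation vector about the tool's x, y, z in degrees; "grip": the gripper's target within -1 to 1 (shut at 1, half-way at 0, fully open at -1). A call has 1 to 5 rows; each row is the pose to reach, as a shift and turn from the pose commanded when the call began, along the tool's axes at that moment; what a row does not reach only later rows make up. A row lasts 1/8 s, in which the tool goes at most 62.5 mm and 10.7 degrees, less where a joint would pass 70% of its speed; a pose out of reach is approached as far as the arm can. A call with a gripper value outside its range is refused whole. The fingers move at their own pace and stop on an object; "grip_force" is the grip in N (left out, the last holds). Time passes only in rows, so rows that repeat a pose let the fingers close. It gives the time, the measured TCP pose, the force and the opening at its end, in the units of the state.
- arm.read_state(): the state, without advancing time (a new reading comes with each control period).
- arm.snapshot(name): name is "scene" or "top"; returns a dict with "image" (420x560x3 uint8, red, green, blue), "intrinsics" (3x3 intrinsics, pixels), "R" (3x3) and "t" (3): a world point X has camera coordinates R X + t. Camera axes: x right, y down, z forward; pixel columns grow to the right and rows downward; lengths in mm; the calibration is good to about 2 mm. A picture is of the moment at which its call begins. There is no depth.
- arm.hand_in(): hands the job in, once; it reports no verdict.
The state is a dict: "time": time; "joints": joint angles; "joint_velocities": joint speeds; "joint_efforts": joint torques, N m; "position": TCP position; "eef_rot": TCP orientation; "contact_force": force on the tool from outside, world axes, zero at the start; "torque": the same for the moment, N m; "finger_gap": finger opening in mm.
Only numpy, scipy, OpenCV 4.12 (cv2) and the standard library are available. Lean on these libraries where they do the work, as an engineer would, in place of code of your own. Each camera call takes 0.05 s, during which the arm holds its last target. There are 200 camera calls.

## Working session

There is one attempt and no reset: what is moved stays moved. The work goes in short steps, Python scripts to look and compute and a tool call to move; the robot and the scene stay as the last step left them, time stands still between calls to the robot, and variables do not carry over. Pictures are saved under pics/ and viewed, and the job is handed in when it is done.

Besides the shell and the picture viewer there is one more tool, called in YAML: its name, and indented under it one key for each argument. apply_moves: Moves the arm, as the interface text tells. Its arguments: {"type":"object","properties":{"series":{"type":"array","items":{"type":"object","properties":{"x":{"type":"number"},"y":{"type":"number"},"z":{"type":"number"},"wx":{"type":"number"},"wy":{"type":"number"},"wz":{"type":"number"},"grip":{"type":"number"}}}},"grip_force":{"type":"number"}},"required":["series"]}

```bash
mkdir -p pics; ls; cat > h.py <<'E'
from bench import arm
import numpy as np, cv2
def snap(n,f):
    s=arm.snapshot(n); np.savez('pics/'+f+'.npz',**{k:np.array(v) for k,v in s.items()})
    cv2.imwrite('pics/'+f+'.png',cv2.cvtColor(np.array(s['image'],np.uint8),cv2.COLOR_RGB2BGR)); return s
def ray(s,u,v,z):
    K,R,t=[np.array(s[k],float) for k in('intrinsics','R','t')]
    d=R.T@np.linalg.solve(K,[u,v,1]); c=-R.T@t
    return c+d*(z-c[2])/d[2]
def proj(s,X):
    K,R,t=[np.array(s[k],float) for k in('intrinsics','R','t')]
    p=K@(R@np.array(X,float)+t); return p[:2]/p[2]
E
python3 - <<'E'
from h import *
for n in('scene','top'):
    s=snap(n,n+'0'); print(n,-np.array(s['R']).T@np.array(s['t']))
print(arm.read_state())
E
```

```text
pics
scene [976.25453754 430.15578864 789.14623332]
top [430.61278489  16.3918213  846.49180765]
{'time': 0.1, 'joints': array([-7.38701046e+01,  1.66865325e+01, -8.82629133e+00,  6.45530846e+01,
        1.57472378e-03,  8.20185086e+01]), 'joint_velocities': array([ 0.04262332, -0.0764127 ,  0.0041927 , -0.09711059,  0.02191262,
        0.08285183]), 'joint_efforts': array([ 1.24827024e-03, -5.37977564e+01,  3.31917179e+01,  9.38017300e-03,
       -1.89674352e-04, -1.63758394e-06]), 'position': array([ 214.3947172 , -478.90708797,  303.38507926]), 'eef_rot': array([-99.35017443,  89.9340727 , 104.76121153]), 'contact_force': array([ 0.02446708, -0.35445329,  0.5298002 ]), 'torque': array([ 0.03230955, -0.00922593,  0.06093678]), 'finger_gap': 85.39348276435197}
```

View pics/top0.png

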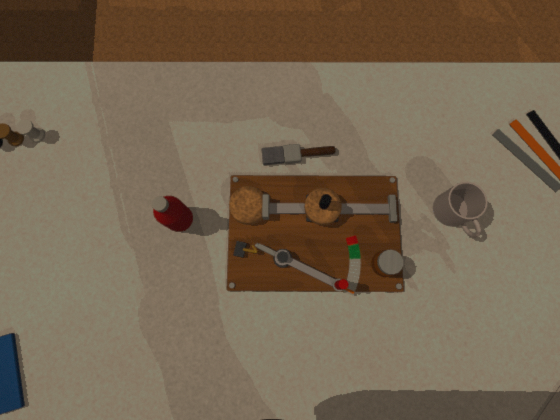

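View pics/scene0.png

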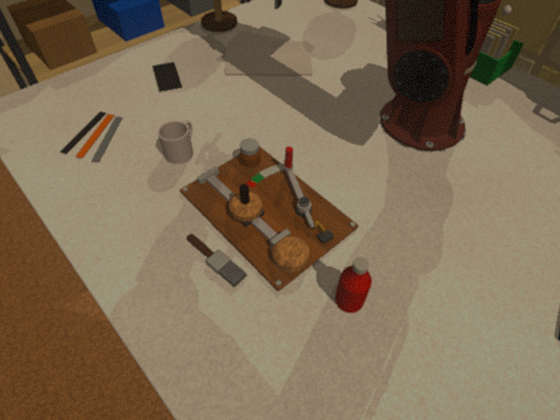

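The top view shows the base at cols 227–404 and rows 176–292, with the stop at (265,206). The knob is at (325,202), the red post at (342,285), and the jar at (390,263). The scene view agrees. Next I'll measure these.

```bash
cat > m.py <<'E'
from h import *
def blobs(m,minA=15):
    n,l,st,c=cv2.connectedComponentsWithStats(m.astype(np.uint8)); return [(st[i,4],c[i].round(1),st[i,:4]) for i in range(1,n) if st[i,4]>=minA]
if __name__=='__main__':
  for n in('top','scene'):
    s=dict(np.load(f'pics/{n}0.npz')); im=s['image']; hsv=cv2.cvtColor(im,cv2.COLOR_RGB2HSV); h,S,v=cv2.split(hsv)
    for nm,m in dict(red=((h<6)|(h>174))&(S>190)&(v>90),green=(h>50)&(h<85)&(S>120)&(v>60),black=(v<28)).items():
        print(n,nm,[(a,list(c),list(b)) for a,c,b in blobs(m) if 170<c[0]<410 and 130<c[1]<300])
    if n=='top':
        m=((h>5)&(h<18)&(S>120)&(v>60)).astype(np.uint8); m[:170]=0;m[300:]=0;m[:,:222]=0;m[:,410:]=0
        m=cv2.morphologyEx(m,cv2.MORPH_CLOSE,np.ones((25,25)));m=cv2.morphologyEx(m,cv2.MORPH_OPEN,np.ones((9,9)))
        r=cv2.minAreaRect(np.argwhere(m)[:,::-1].astype(np.float32)); 
        P=np.array([ray(s,*p,12) for p in cv2.boxPoints(r)]); print(r,P.round(1),P.mean(0),np.linalg.norm(np.diff(P,axis=0),axis=1))
  for n,b in(('top',(220,160,190,145)),('scene',(140,90,250,230))):
    x,y,w,hh=b; im=cv2.imread(f'pics/{n}0.png')[y:y+hh,x:x+w]; im=cv2.convertScaleAbs(im,alpha=1.6)
    cv2.imwrite(f'pics/{n}0z.png',cv2.resize(im,None,fx=min(4,600/hh) if n=='top' else 2.6,fy=min(4,600/hh) if n=='top' else 2.6,interpolation=cv2.INTER_CUBIC))
E
python3 m.py
```

```text
top red [(np.int32(78), [np.float64(351.4), np.float64(240.0)], [np.int32(346), np.int32(236), np.int32(12), np.int32(9)]), (np.int32(78), [np.float64(342.7), np.float64(283.7)], [np.int32(338), np.int32(279), np.int32(10), np.int32(10)])]
top green [(np.int32(132), [np.float64(354.0), np.float64(251.1)], [np.int32(348), np.int32(244), np.int32(12), np.int32(14)])]
top black [(np.int32(106), [np.float64(324.9), np.float64(201.3)], [np.int32(320), np.int32(195), np.int32(11), np.int32(14)])]
((314.8372802734375, 233.1044921875), (175.12242126464844, 115.32108306884766), 0.4034847319126129) [[ 440.3  133.    12. ]
 [ 697.8  140.4   12. ]
 [ 696.2 -258.8   12. ]
 [ 439.6 -239.9   12. ]] [568.48159571 -56.33608826  12.        ] [257.59074151 399.20538265 257.32409293]
scene red [(np.int32(79), [np.float64(289.1), np.float64(156.2)], [np.int32(286), np.int32(147), np.int32(6), np.int32(21)]), (np.int32(35), [np.float64(250.6), np.float64(183.4)], [np.int32(247), np.int32(181), np.int32(9), np.int32(6)]), (np.int32(640), [np.float64(357.4), np.float64(290.0)], [np.int32(344), np.int32(273), np.int32(27), np.int32(39)])]
scene green [(np.int32(55), [np.float64(257.3), np.float64(177.7)], [np.int32(252), np.int32(174), np.int32(11), np.int32(8)])]
scene black [(np.int32(45), [np.float64(244.2), np.float64(196.2)], [np.int32(241), np.int32(190), np.int32(7), np.int32(13)])]
```

View pics/top0z.png

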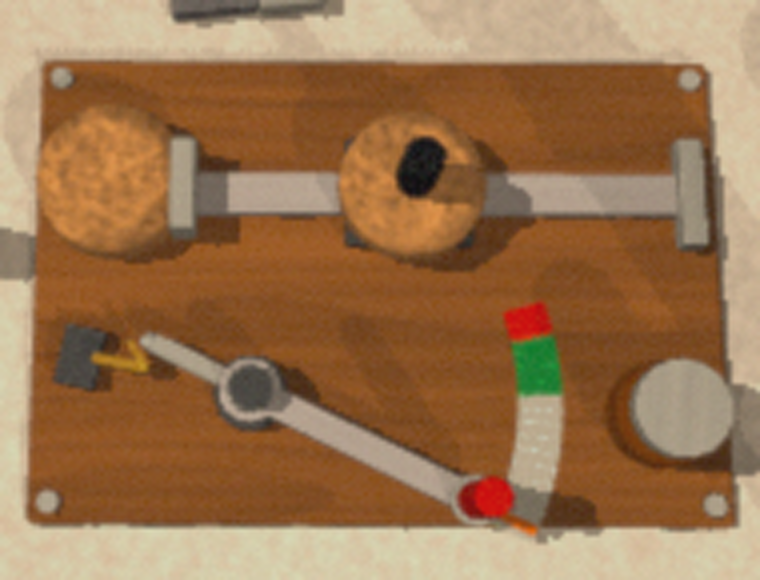

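View pics/scene0z.png

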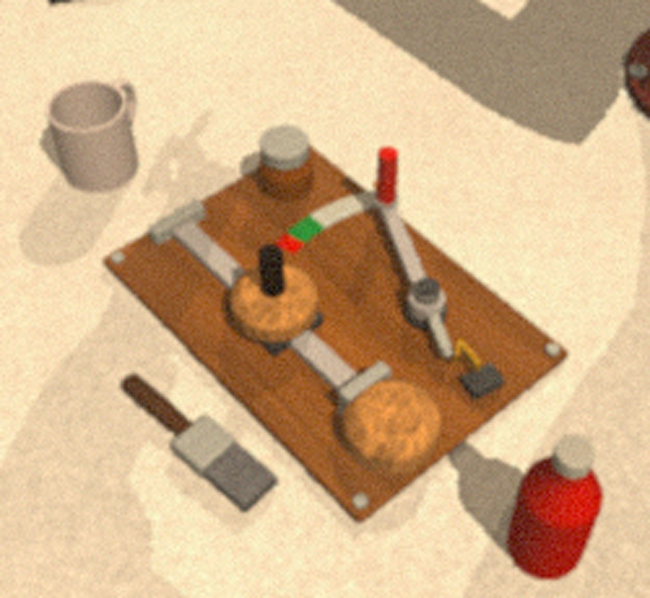

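The zoomed top view gives clear plate corners at zoom px (43,62), (705,66), (737,526) and (28,522). The scene zoom confirms the post, knob and jar. I'll fit the stretcher frame from these.

```bash
cat > fit.py <<'E'
from h import *
def frame():
    s=dict(np.load('pics/top0.npz'))
    px=np.array([(43,62),(705,66),(737,526),(28,522)])/4+[220,160]-.4
    P=np.array([ray(s,*p,12)[:2] for p in px]); L=np.array([(130,190),(130,-190),(-130,-190),(-130,190)],float)
    c=P.mean(0); U,_,V=np.linalg.svd(L.T@(P-c)); R=(U@V).T
    return c,R,P,P-(L@R.T+c)
if __name__=='__main__':
    c,R,P,res=frame(); print(c,np.degrees(np.arctan2(R[1,0],R[0,0])),res.round(1).tolist())
    W=lambda x,y:R@[x,y]+c
    s=dict(np.load('pics/top0.npz')); sc=dict(np.load('pics/scene0.npz'))
    inv=lambda p:R.T@(p[:2]-c)
    # knob: two view, blob centres ~ mid height
    def tri(a,b):
        A=[];B=[]
        for S,(u,v) in((s,a),(sc,b)):
            K,Rr,t=[np.array(S[k],float) for k in('intrinsics','R','t')]; M=K@np.c_[Rr,t]
            for r,x in((0,u),(1,v)): q=M[r]-x*M[2]; A.append(q[:3]);B.append(-q[3])
        return np.linalg.lstsq(np.array(A),np.array(B),rcond=None)[0]
    for nm,a,b in(('knob',(324.9,201.3),(244.2,196.2)),('post',(342.7,283.7),(289.1,156.2)),('green',(354,251.1),(257.3,177.7))):
        X=tri(a,b); print(nm,X.round(1),inv(X).round(1))
    print('post top ray',inv(ray(s,343.2,283.9,100)))
    print('post pred',W(-60+130*np.sin(-.45),70-130*np.cos(-.45)),inv(W(0,0)),[-60+130*np.sin(-.45),70-130*np.cos(-.45)])
    print('knobtop',inv(ray(s,327,197,106)),'jar',ray(s,390.5,261.5,60),inv(ray(s,390.5,261.5,60)))
    print('pivot',inv(ray(s,282.3,256.5,52)),'stop W',W(50,100),'knob end',W(50,60))
    print('green',inv(ray(s,354,251.1,12)))
    for q in(.0,.45,.55,.65): print(q,W(-60+130*np.sin(q-.45),70-130*np.cos(q-.45)).round(1))
    print('brush',ray(s,300,153,5),'bottle',ray(s,160,203,150),'mug',ray(s,467,200,85))
    # knob with base/top check
    print([proj(s,[*W(50,y),z]).round(1).tolist() for y in(-30,-20,) for z in(56,106)])
E
python3 fit.py
```

```text
[568.46291685 -54.76287524] -0.011153521682286152 [[-1.3, -0.9], [-2.3, 1.8], [1.8, 0.8], [1.9, -1.7]]
knob [621. -73.  74.] [ 52.5 -18.2]
post [ 452.4 -103.8   72.4] [-116.1  -49. ]
green [ 525.2 -141.5   13.6] [-43.3 -86.8]
post top ray [-116.38270059  -46.80436214]
post pred [ 451.90823903 -101.79831024] [0. 0.] [np.float64(-116.54551943445993), np.float64(-47.058123305848)]
knobtop [ 53.58731123 -18.9606123 ] jar [ 498.53609634 -205.74145716   60.        ] [ -69.89742884 -150.99219141]
pivot [-59.98650248  69.80457462] stop W [618.48238247  45.22738958] knob end [618.47459585   5.22739034]
green [-43.60087978 -86.46143868]
0.0 [ 451.9 -101.8]
0.45 [ 508.5 -114.8]
0.55 [ 521.4 -114.1]
0.65 [ 534.3 -112.2]
brush [753.88699239 -25.49016061   5.        ] bottle [597.88181105 245.0050756  150.        ] mug [ 622.20397283 -362.48193978   85.        ]
[[329.5, 204.5], [332.6, 198.8], [324.8, 204.5], [327.6, 198.7]]
```

The frame fit agrees with the known geometry to about 2 mm. The post, pivot, green mark and sight lines all match, and yaw is about 0. Next I'll work out the moves in tool axes.

```bash
cat > go.py <<'E'
import sys
from h import *
from scipy.spatial.transform import Rotation as Ro
def plan(target,yjaw=None):
    s=arm.read_state(); R=Ro.from_euler('xyz',s['eef_rot'],degrees=True).as_matrix()
    print('t',s['time'],'pos',s['position'].round(1),'j',s['joints'].round(1),'F',s['contact_force'].round(1),'gap',round(s['finger_gap'],1)); print('toolR cols x,y,z',R.round(3).tolist())
    print('shift mm tool',(R.T@(np.array(target)-s['position'])).round(1))
    if yjaw is not None:
        a=np.radians(yjaw); 
        for sg in(1,-1):
            y=sg*np.array([np.cos(a),np.sin(a),0]); x=np.array([0,0,-1.]); T=np.c_[x,y,np.cross(x,y)]
            print('rotvec',np.degrees(Ro.from_matrix(R.T@T).as_rotvec()).round(2))
if __name__=='__main__':
    a=[float(v) for v in sys.argv[1:]]; plan(a[:3],a[3] if len(a)>3 else None)
E
python3 go.py 620 -73 300 90
```

```text
t 0.1 pos [ 214.4 -478.9  303.4] j [-73.9  16.7  -8.8  64.6   0.   82. ] F [ 0.  -0.4  0.5] gap 85.4
toolR cols x,y,z [[-0.0, 0.409, -0.913], [0.001, -0.913, -0.409], [-1.0, -0.001, -0.0]]
shift mm tool [   3.7 -204.8 -536. ]
rotvec [-1.5589e+02 -9.0000e-02  0.0000e+00]
rotvec [24.11  0.    0.07]
```

apply_moves:
  series:
    - {"y":-0.014,"z":-0.036,"wx":-10.4,"grip":-0.2}
    - {"y":-0.028,"z":-0.072,"wx":-20.8,"grip":-0.2}
    - {"y":-0.042,"z":-0.108,"wx":-31.2,"grip":-0.2}
    - {"y":-0.056,"z":-0.144,"wx":-41.6,"grip":-0.2}
    - {"y":-0.07,"z":-0.18,"wx":-52,"grip":-0.2}

```text
invalid input
```

```bash
python3 go.py 620 -73 300 90
```

```text
t 0.1 pos [ 214.4 -478.9  303.4] j [-73.9  16.7  -8.8  64.6   0.   82. ] F [ 0.  -0.4  0.5] gap 85.4
toolR cols x,y,z [[-0.0, 0.409, -0.913], [0.001, -0.913, -0.409], [-1.0, -0.001, -0.0]]
shift mm tool [   3.7 -204.8 -536. ]
rotvec [-1.5589e+02 -9.0000e-02  0.0000e+00]
rotvec [24.11  0.    0.07]
```

apply_moves:
  series:
    - {"x":0,"y":-0.014,"z":-0.036,"wx":-10.4,"wy":0,"wz":0,"grip":-0.2}
    - {"x":0,"y":-0.028,"z":-0.072,"wx":-20.8,"wy":0,"wz":0,"grip":-0.2}
    - {"x":0,"y":-0.042,"z":-0.108,"wx":-31.2,"wy":0,"wz":0,"grip":-0.2}
    - {"x":0,"y":-0.056,"z":-0.144,"wx":-41.6,"wy":0,"wz":0,"grip":-0.2}
    - {"x":0,"y":-0.07,"z":-0.18,"wx":-52,"wy":0,"wz":0,"grip":-0.2}
  grip_force: 30

```text
time: 0.72
position: [350.8, -340.7, 303.7]
eef_rot: [-127.1, 90.0, 129.4]
contact_force: [0.2, -0.7, -0.1]
finger_gap: 51.3
```

```bash
python3 go.py 620 -73 300 90
```

```text
t 0.725 pos [ 350.8 -340.7  303.7] j [-52.7  12.8 -14.1  63.2  -0.   50.8] F [ 0.2 -0.7 -0.1] gap 51.3
toolR cols x,y,z [[-0.0, 0.972, -0.234], [0.0, -0.234, -0.972], [-1.0, -0.0, -0.0]]
shift mm tool [   3.7  198.9 -323.3]
rotvec [-1.0356e+02 -3.0000e-02  0.0000e+00]
rotvec [7.644e+01 0.000e+00 3.000e-02]
```

apply_moves:
  series:
    - {"x":0,"y":0.02,"z":-0.032,"wx":-10.4,"wy":0,"wz":0,"grip":-0.2}
    - {"x":0,"y":0.04,"z":-0.065,"wx":-20.8,"wy":0,"wz":0,"grip":-0.2}
    - {"x":0,"y":0.06,"z":-0.097,"wx":-31.2,"wy":0,"wz":0,"grip":-0.2}
    - {"x":0,"y":0.08,"z":-0.13,"wx":-41.6,"wy":0,"wz":0,"grip":-0.2}
    - {"x":0,"y":0.1,"z":-0.162,"wx":-52,"wy":0,"wz":0,"grip":-0.2}

```text
time: 1.35
position: [486.8, -207.4, 303.6]
eef_rot: [-153.6, 90.0, 154.9]
contact_force: [-0.1, -0.2, 0.2]
finger_gap: 51.1
```

```bash
python3 go.py 620 -73 300 90
```

```text
t 1.35 pos [ 486.8 -207.4  303.6] j [-31.   17.1  -8.2  64.7  -0.   20.5] F [-0.1 -0.2  0.2] gap 51.1
toolR cols x,y,z [[-0.0, 0.783, 0.622], [0.0, 0.622, -0.783], [-1.0, -0.0, -0.0]]
shift mm tool [  3.6 187.9 -22.4]
rotvec [-5.154e+01 -3.000e-02  0.000e+00]
rotvec [1.2846e+02 0.0000e+00 4.0000e-02]
```

apply_moves:
  series:
    - {"x":0,"y":0.038,"z":-0.004,"wx":-10.3,"wy":0,"wz":0,"grip":-0.2}
    - {"x":0,"y":0.075,"z":-0.009,"wx":-20.6,"wy":0,"wz":0,"grip":-0.2}
    - {"x":0,"y":0.113,"z":-0.013,"wx":-30.9,"wy":0,"wz":0,"grip":-0.2}
    - {"x":0,"y":0.15,"z":-0.018,"wx":-41.2,"wy":0,"wz":0,"grip":-0.2}
    - {"x":0.02,"y":0.188,"z":-0.022,"wx":-51.5,"wy":0,"wz":0,"grip":-0.2}

```text
time: 1.98
position: [621.9, -74.3, 284.6]
eef_rot: [-13.9, 89.9, -13.9]
contact_force: [-0.1, -0.2, 0.2]
finger_gap: 51.3
```

```bash
python3 go.py 620 -73 139 90; python3 -c "
from h import *
snap('scene','s1');s=snap('top','t1')"
```

```text
t 1.975 pos [621.9 -74.3 284.6] j [-13.5  28.3   6.   67.5  -0.  -13.5] F [-0.1 -0.2  0.2] gap 51.3
toolR cols x,y,z [[0.002, 0.001, 1.0], [-0.001, 1.0, -0.001], [-1.0, -0.001, 0.002]]
shift mm tool [145.6   1.4  -2.2]
rotvec [-0.05  0.12  0.03]
rotvec [ 1.7995e+02  5.0000e-02 -1.9000e-01]
```

View pics/s1.png

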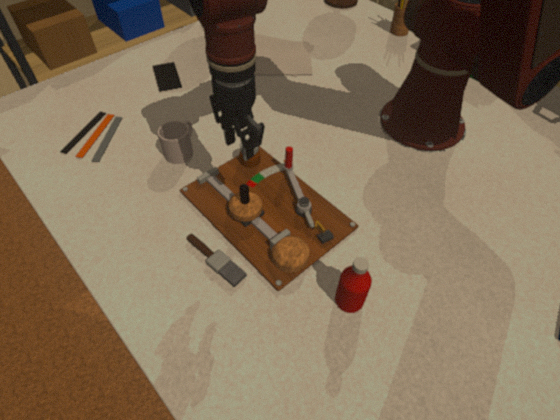

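The scene view shows the gripper above the plate, fingers at about (240,140) because of its height, and nothing has been disturbed. I'll descend onto the knob.

apply_moves:
  series:
    - {"x":0.025,"y":0.001,"z":-0.002,"wx":0,"wy":0,"wz":0,"grip":-0.2}
    - {"x":0.05,"y":0.001,"z":-0.002,"wx":0,"wy":0,"wz":0,"grip":-0.2}
    - {"x":0.075,"y":0.001,"z":-0.002,"wx":0,"wy":0,"wz":0,"grip":-0.2}
    - {"x":0.095,"y":0.001,"z":-0.002,"wx":0,"wy":0,"wz":0,"grip":-0.2}
    - {"x":0.095,"y":0.001,"z":-0.002,"wx":0,"wy":0,"wz":0,"grip":-0.2}

```text
time: 2.7
position: [617.2, -74.3, 187.5]
eef_rot: [168.6, 89.8, 168.2]
contact_force: [-0.1, -1.0, 0.9]
finger_gap: 51.0
```

```bash
python3 go.py 620 -73 139 90; python3 -c "
from h import *
snap('scene','s2');s=snap('top','t2')
a=cv2.imread('pics/s2.png')[90:300,140:390];b=cv2.imread('pics/t2.png')[120:300,200:420]
cv2.imwrite('pics/c2.png',np.hstack([cv2.convertScaleAbs(cv2.resize(i,(390,int(i.shape[0]*390/i.shape[1]))),alpha=1.5)[:310] for i in(a,b)]))"
```

```text
t 2.7 pos [617.2 -74.3 187.5] j [-13.6  31.8  -3.3  55.1  -0.  -13.1] F [-0.1 -1.   0.9] gap 51.0
toolR cols x,y,z [[-0.003, 0.008, 1.0], [0.001, 1.0, -0.008], [-1.0, 0.001, -0.003]]
shift mm tool [48.5  1.3  3. ]
rotvec [-0.46 -0.19 -0.04]
rotvec [ 1.7954e+02 -6.0000e-02  3.0000e-01]
```

View pics/c2.png

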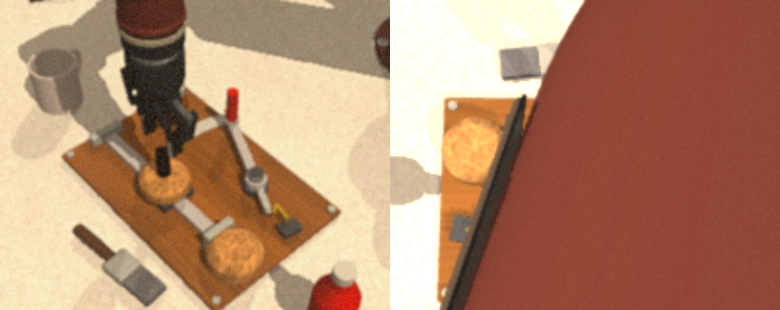

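The close-up shows the two fingertips on either side of the knob axis, just above the knob top. The top view is blocked by the arm. I'll go down the last 48 mm and close.

apply_moves:
  series:
    - {"x":0.015,"y":0.001,"z":0.002,"wx":0,"wy":0,"wz":0,"grip":-0.2}
    - {"x":0.03,"y":0.001,"z":0.002,"wx":0,"wy":0,"wz":0,"grip":-0.2}
    - {"x":0.046,"y":0.001,"z":0.002,"wx":0,"wy":0,"wz":0,"grip":-0.2}
    - {"x":0.046,"y":0.001,"z":0.002,"wx":0,"wy":0,"wz":0,"grip":1}
    - {"x":0.046,"y":0.001,"z":0.002,"wx":0,"wy":0,"wz":0,"grip":1}
  grip_force: 30

```text
time: 3.42
position: [620.1, -73.0, 142.6]
eef_rot: [161.7, 89.9, 161.3]
contact_force: [1.6, 0.6, -8.9]
finger_gap: 20.9
```

apply_moves:
  series:
    - {"x":0,"y":0,"z":0,"wx":0,"wy":0,"wz":0,"grip":1}
    - {"x":0,"y":0,"z":0,"wx":0,"wy":0,"wz":0,"grip":1}

```text
time: 3.68
position: [620.1, -73.0, 142.6]
eef_rot: [161.5, 89.9, 161.1]
contact_force: [-0.2, 0.5, -7.9]
finger_gap: 21.2
```

```bash
python3 go.py 619 5 139 90
```

```text
t 3.675 pos [620.1 -73.  142.6] j [-13.4  34.5  -6.   49.6   0.  -13. ] F [-0.2  0.5 -7.9] gap 21.2
toolR cols x,y,z [[-0.001, 0.007, 1.0], [0.0, 1.0, -0.007], [-1.0, 0.0, -0.001]]
shift mm tool [ 3.6 78.  -1.7]
rotvec [-0.39 -0.05 -0.02]
rotvec [ 1.7961e+02 -3.0000e-02  8.0000e-02]
```

The knob is gripped with a 21 mm gap. I'll slide it 75 mm, then close up to the stop gently.

apply_moves:
  series:
    - {"x":0,"y":0.015,"z":0,"wx":0,"wy":0,"wz":0,"grip":1}
    - {"x":0,"y":0.03,"z":0,"wx":0,"wy":0,"wz":0,"grip":1}
    - {"x":0,"y":0.045,"z":-0.001,"wx":0,"wy":0,"wz":0,"grip":1}
    - {"x":0,"y":0.06,"z":-0.001,"wx":0,"wy":0,"wz":0,"grip":1}
    - {"x":0,"y":0.072,"z":-0.001,"wx":0,"wy":0,"wz":0,"grip":1}

```text
time: 4.3
position: [620.1, 0.1, 142.6]
eef_rot: [72.9, 90.0, 72.5]
contact_force: [2.9, -2.9, -16.1]
finger_gap: 20.8
```

apply_moves:
  series:
    - {"x":0,"y":0.002,"z":0,"wx":0,"wy":0,"wz":0,"grip":1}
    - {"x":0,"y":0.004,"z":0,"wx":0,"wy":0,"wz":0,"grip":1}
    - {"x":0,"y":0.005,"z":0,"wx":0,"wy":0,"wz":0,"grip":1}

```text
time: 4.68
position: [620.0, 3.6, 142.7]
eef_rot: [-174.1, 90.0, -174.5]
contact_force: [4.2, -2.7, -19.2]
finger_gap: 20.9
```

apply_moves:
  series:
    - {"x":0.001,"y":0.001,"z":0,"wx":0,"wy":0,"wz":0,"grip":1}
    - {"x":0.001,"y":0.002,"z":0,"wx":0,"wy":0,"wz":0,"grip":1}
    - {"x":0.001,"y":0.003,"z":0,"wx":0,"wy":0,"wz":0,"grip":1}

```text
time: 5.05
position: [620.1, 6.0, 142.6]
eef_rot: [-76.6, 89.9, -77.0]
contact_force: [-1.6, -9.1, -6.3]
finger_gap: 21.2
```

apply_moves:
  series:
    - {"x":0,"y":0.001,"z":0,"wx":0,"wy":0,"wz":0,"grip":1}
    - {"x":0,"y":0.002,"z":0,"wx":0,"wy":0,"wz":0,"grip":1}

```text
time: 5.3
position: [620.1, 6.3, 142.6]
eef_rot: [-87.0, 89.7, -87.5]
contact_force: [-0.9, -18.1, -5.0]
finger_gap: 21.2
```

The reaction rose to 18 N and motion stalled at y = 6.3 mm (expected about 5), so the carriage is against the stop. I'll hold, release and rise.

apply_moves:
  series:
    - {"x":0,"y":0,"z":0,"wx":0,"wy":0,"wz":0,"grip":1}
    - {"x":0,"y":0,"z":0,"wx":0,"wy":0,"wz":0,"grip":1}
    - {"x":0,"y":0,"z":0,"wx":0,"wy":0,"wz":0,"grip":-0.2}
    - {"x":0,"y":0,"z":0,"wx":0,"wy":0,"wz":0,"grip":-0.2}
    - {"x":0,"y":0,"z":0,"wx":0,"wy":0,"wz":0,"grip":-0.2}

```text
time: 5.92
position: [620.4, 9.2, 142.5]
eef_rot: [18.8, 89.9, 18.4]
contact_force: [0.2, -0.4, 0.8]
finger_gap: 51.5
```

apply_moves:
  series:
    - {"x":-0.02,"y":0,"z":0,"wx":0,"wy":0,"wz":0,"grip":-0.2}
    - {"x":-0.04,"y":0,"z":0,"wx":0,"wy":0,"wz":0,"grip":-0.2}
    - {"x":-0.06,"y":0,"z":0,"wx":0,"wy":0,"wz":0,"grip":-0.2}
    - {"x":-0.08,"y":0,"z":0,"wx":0,"wy":0,"wz":0,"grip":-0.2}
    - {"x":-0.1,"y":0,"z":0,"wx":0,"wy":0,"wz":0,"grip":-0.2}

```text
time: 6.55
position: [620.1, 9.2, 242.9]
eef_rot: [28.5, 90.0, 28.1]
contact_force: [0.3, 0.3, -0.4]
finger_gap: 51.4
```

```bash
python3 go.py 452 -102 240 -15; python3 -c "
from h import *
a=snap('scene','s3');b=snap('top','t3')
a=cv2.imread('pics/s3.png')[90:300,140:390]
cv2.imwrite('pics/c3.png',cv2.convertScaleAbs(cv2.resize(a,None,fx=2.5,fy=2.5),alpha=1.5))"
```

```text
t 6.55 pos [620.1   9.2 242.9] j [-5.9 29.1  0.8 61.7  0.  -5.5] F [ 0.3  0.3 -0.4] gap 51.4
toolR cols x,y,z [[0.001, 0.006, 1.0], [0.0, 1.0, -0.006], [-1.0, 0.0, 0.0]]
shift mm tool [   2.8 -112.2 -167.4]
rotvec [ 1.0463e+02  1.0000e-02 -4.0000e-02]
rotvec [-7.537e+01  3.000e-02  1.000e-02]
```

View pics/c3.png

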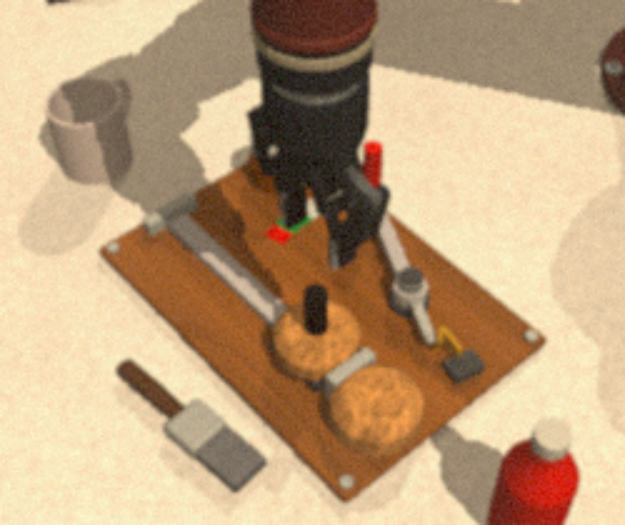

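The view shows the carriage up against the steel stop (knob at zoom px (316,310)) and all bystanders untouched. Now I'll move over to the post, turning the jaws towards its tangent.

apply_moves:
  series:
    - {"x":0,"y":-0.014,"z":-0.02,"wx":-10.2,"wy":0,"wz":0,"grip":-0.2}
    - {"x":0,"y":-0.028,"z":-0.04,"wx":-20.4,"wy":0,"wz":0,"grip":-0.2}
    - {"x":0,"y":-0.042,"z":-0.062,"wx":-30.6,"wy":0,"wz":0,"grip":-0.2}
    - {"x":0,"y":-0.056,"z":-0.083,"wx":-40.8,"wy":0,"wz":0,"grip":-0.2}
    - {"x":0,"y":-0.07,"z":-0.104,"wx":-51,"wy":0,"wz":0,"grip":-0.2}

```text
time: 7.28
position: [514.6, -60.6, 241.2]
eef_rot: [101.0, 90.0, 151.9]
contact_force: [0.2, -0.6, 0.1]
finger_gap: 50.8
```

```bash
python3 go.py 452 -102 200 -8;python3 -c "
from h import *
from fit import frame
c,R,_,_=frame(); s=dict(np.load('pics/s3.npz'))
for y in (55,60): print([((proj(s,[*(R@[50,y]+c),z])-[140,90])*2.5).round() for z in(56,106)])"
```

```text
t 7.275 pos [514.6 -60.6 241.2] j [-14.8  18.5 -16.1  55.5   0.  -65.8] F [ 0.2 -0.6  0.1] gap 50.8
toolR cols x,y,z [[-0.001, -0.777, 0.63], [0.0, 0.63, 0.777], [-1.0, 0.001, -0.0]]
shift mm tool [ 41.2  22.5 -71.6]
rotvec [ 1.4896e+02 -5.0000e-02 -0.0000e+00]
rotvec [-31.04   0.    -0.04]
[array([314., 323.]), array([314., 288.])]
[array([318., 326.]), array([317., 291.])]
```

apply_moves:
  series:
    - {"x":0.01,"y":0.007,"z":-0.022,"wx":-10,"wy":0,"wz":0,"grip":-0.2}
    - {"x":0.02,"y":0.014,"z":-0.044,"wx":-20,"wy":0,"wz":0,"grip":-0.2}
    - {"x":0.03,"y":0.02,"z":-0.066,"wx":-30,"wy":0,"wz":0,"grip":-0.2}
    - {"x":0.04,"y":0.022,"z":-0.072,"wx":-31,"wy":0,"wz":0,"grip":-0.2}
    - {"x":0.04,"y":0.022,"z":-0.072,"wx":-31,"wy":0,"wz":0,"grip":-0.2}

```text
time: 7.9
position: [452.6, -101.9, 201.1]
eef_rot: [64.1, 89.9, 145.5]
contact_force: [-0.6, 0.4, -0.6]
finger_gap: 51.3
```

```bash
python3 go.py 452 -102 132 -8; python3 -c "
from h import *
a=snap('scene','s4')
a=cv2.imread('pics/s4.png')[90:300,140:390]
cv2.imwrite('pics/c4.png',cv2.convertScaleAbs(cv2.resize(a,None,fx=2.5,fy=2.5),alpha=1.5))"
```

```text
t 7.9 pos [ 452.6 -101.9  201.1] j [ -21.7   15.3  -27.4   47.3    0.  -103.1] F [-0.6  0.4 -0.6] gap 51.3
toolR cols x,y,z [[-0.001, -0.989, 0.149], [0.001, 0.149, 0.989], [-1.0, 0.001, 0.001]]
shift mm tool [69.1  0.5 -0.2]
rotvec [ 1.794e+02 -1.000e-01 -5.000e-02]
rotvec [-0.6   0.03 -0.06]
```

View pics/c4.png

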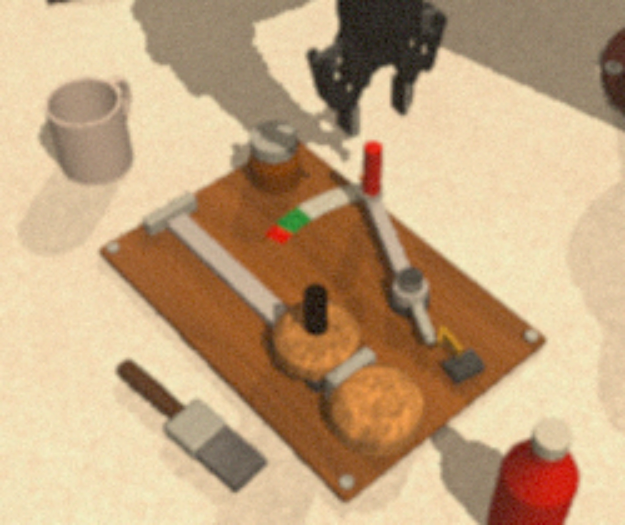

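The fingers straddle the red post (zoom px (372,165)), the tensioner is still at rest, and the carriage is at the stop. I'll descend and close on the post.

apply_moves:
  series:
    - {"x":0.02,"y":0,"z":0,"wx":0,"wy":0,"wz":0,"grip":-0.2}
    - {"x":0.04,"y":0,"z":0,"wx":0,"wy":0,"wz":0,"grip":-0.2}
    - {"x":0.055,"y":0,"z":0,"wx":0,"wy":0,"wz":0,"grip":-0.2}
    - {"x":0.067,"y":0,"z":0,"wx":0,"wy":0,"wz":0,"grip":-0.2}
    - {"x":0.067,"y":0,"z":0,"wx":0,"wy":0,"wz":0,"grip":1}
  grip_force: 30

```text
time: 8.57
position: [452.9, -101.8, 134.4]
eef_rot: [72.4, 89.9, 154.0]
contact_force: [0.2, -0.1, 1.1]
finger_gap: 34.3
```

apply_moves:
  series:
    - {"x":0,"y":0,"z":0,"wx":0,"wy":0,"wz":0,"grip":1}
    - {"x":0,"y":0,"z":0,"wx":0,"wy":0,"wz":0,"grip":1}
    - {"x":0,"y":0,"z":0,"wx":0,"wy":0,"wz":0,"grip":1}

```text
time: 8.95
position: [453.3, -102.1, 135.3]
eef_rot: [-78.0, 89.9, 3.6]
contact_force: [1.9, 1.5, 0.4]
finger_gap: 19.2
```

```bash
cat > arc.py <<'E'
from h import *
from scipy.spatial.transform import Rotation as Ro
s=arm.read_state(); R=Ro.from_euler('xyz',s['eef_rot'],degrees=True).as_matrix(); p=s['position']
piv=np.array([508.5,15.2]); d=p[:2]-piv; print('pos',p.round(1),'F',s['contact_force'].round(1),'gap',s['finger_gap'],'r',np.hypot(*d),'q',np.arctan2(d[0],-d[1])+.45,'t',s['time'])
for q in np.arange(.1,.61,.05):
    t=np.array([*(piv+130*np.array([np.sin(q-.45),-np.cos(q-.45)])),p[2]]); print(round(q,2),(R.T@(t-p)).round(1))
E
python3 arc.py
```

```text
pos [ 453.3 -102.1  135.3] F [1.9 1.5 0.4] gap 19.19551888695575 r 129.6648285434494 q 0.010635788799097823 t 8.95
0.1 [  0.  -11.2  -3.2]
0.15 [  0.  -17.6  -4.3]
0.2 [  0.  -24.   -5.2]
0.25 [  0.  -30.5  -5.7]
0.3 [  0.  -37.   -5.9]
0.35 [  0.  -43.5  -5.7]
0.4 [  0.1 -50.   -5.3]
0.45 [  0.1 -56.4  -4.5]
0.5 [  0.1 -62.8  -3.4]
0.55 [  0.1 -69.2  -1.9]
0.6 [  0.1 -75.4  -0.2]
```

The post is gripped (19 mm gap, radius 129.7 mm, q about 0). I'll push it along the arc.

apply_moves:
  series:
    - {"x":0,"y":-0.006,"z":-0.002,"wx":0,"wy":0,"wz":0,"grip":1}
    - {"x":0,"y":-0.011,"z":-0.003,"wx":0,"wy":0,"wz":0,"grip":1}
    - {"x":0,"y":-0.018,"z":-0.004,"wx":0,"wy":0,"wz":0,"grip":1}
    - {"x":0,"y":-0.024,"z":-0.005,"wx":0,"wy":0,"wz":0,"grip":1}
    - {"x":0,"y":-0.03,"z":-0.006,"wx":0,"wy":0,"wz":0,"grip":1}
  grip_force: 40

```text
time: 9.57
position: [479.1, -112.8, 135.0]
eef_rot: [111.8, 89.7, -166.7]
contact_force: [-13.8, -4.7, 12.4]
finger_gap: 19.0
```

apply_moves:
  series:
    - {"x":0,"y":-0.007,"z":0,"wx":0,"wy":0,"wz":0,"grip":1}
    - {"x":0,"y":-0.013,"z":0,"wx":0,"wy":0,"wz":0,"grip":1}
    - {"x":0,"y":-0.02,"z":0,"wx":0,"wy":0,"wz":0,"grip":1}
    - {"x":0,"y":-0.026,"z":0.001,"wx":0,"wy":0,"wz":0,"grip":1}
    - {"x":0,"y":-0.032,"z":0.002,"wx":0,"wy":0,"wz":0,"grip":1}

```text
time: 10.2
position: [511.6, -116.1, 134.9]
eef_rot: [125.2, 89.7, -153.3]
contact_force: [-11.7, -6.4, 7.2]
finger_gap: 19.2
```

```bash
python3 arc.py
```

```text
pos [ 511.6 -116.1  134.9] F [-11.7  -6.4   7.2] gap 19.197978366566545 r 131.2990623247038 q 0.47338248457916193 t 10.2
0.1 [ 0.2 48.5  2.1]
0.15 [ 0.2 42.1  0.9]
0.2 [ 0.2 35.6  0.1]
0.25 [ 0.1 29.1 -0.4]
0.3 [ 0.1 22.7 -0.6]
0.35 [ 0.1 16.2 -0.5]
0.4 [0.  9.7 0. ]
0.45 [0.  3.2 0.8]
0.5 [-0.  -3.2  1.9]
0.55 [-0.1 -9.5  3.3]
0.6 [ -0.1 -15.8   5.1]
```

apply_moves:
  series:
    - {"x":0,"y":-0.004,"z":0.001,"wx":0,"wy":0,"wz":0,"grip":1}
    - {"x":0,"y":-0.007,"z":0.002,"wx":0,"wy":0,"wz":0,"grip":1}
    - {"x":0,"y":-0.01,"z":0.003,"wx":0,"wy":0,"wz":0,"grip":1}
    - {"x":0,"y":-0.01,"z":0.003,"wx":0,"wy":0,"wz":0,"grip":1}
    - {"x":0,"y":-0.01,"z":0.003,"wx":0,"wy":0,"wz":0,"grip":1}

```text
time: 10.82
position: [522.0, -114.7, 134.9]
eef_rot: [127.8, 89.7, -150.6]
contact_force: [-10.5, -5.4, 6.7]
finger_gap: 18.8
```

```bash
python3 arc.py|head -1; python3 -c "
from h import *
a=snap('scene','s5');b=snap('top','t5')
a=cv2.imread('pics/s5.png')[90:300,140:390]
cv2.imwrite('pics/c5.png',cv2.convertScaleAbs(cv2.resize(a,None,fx=2.8,fy=2.8,interpolation=2),alpha=1.5))"
```

```text
pos [ 522.  -114.7  134.9] F [-10.5  -5.4   6.7] gap 18.837674416618167 r 130.58697437584388 q 0.5532239342941851 t 10.825
```

View pics/c5.png

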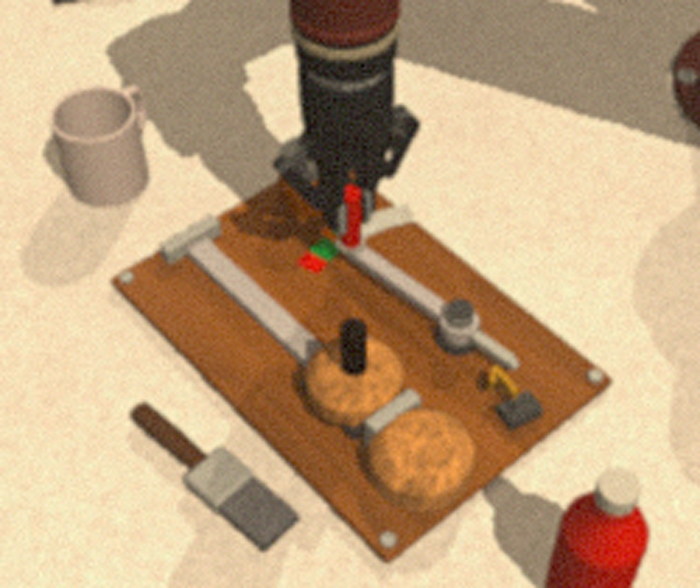

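View pics/t5.png

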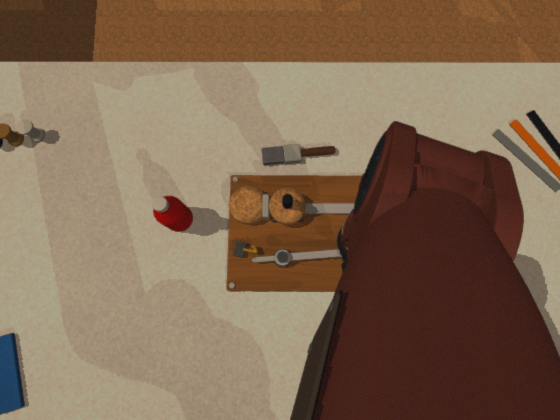

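The scene view shows the post at zoom px (352,215) gripped, with the arm swung past the pawl and the foot beside the green patch (322,250). The top view shows the arm bar almost parallel to the rail and the carriage at the stop. One independent check of the angle and drift remains.

apply_moves:
  series:
    - {"x":0,"y":0,"z":0,"wx":0,"wy":0,"wz":0,"grip":1}
    - {"x":0,"y":0,"z":0,"wx":0,"wy":0,"wz":0,"grip":1}
    - {"x":0,"y":0,"z":0,"wx":0,"wy":0,"wz":0,"grip":1}

```text
time: 11.3
position: [521.9, -114.7, 134.9]
eef_rot: [127.5, 89.7, -150.9]
contact_force: [-9.2, -6.4, 7.2]
finger_gap: 18.9
```

```bash
python3 arc.py|head -1; python3 -c "
from h import *
from m import blobs
from fit import frame
c,R,_,_=frame(); s=dict(np.load('pics/s5.npz'));t=dict(np.load('pics/t5.npz'))
h,S,v=cv2.split(cv2.cvtColor(s['image'],cv2.COLOR_RGB2HSV)); print([b for b in blobs(((h<6)|(h>174))&(S>190)&(v>90)) if b[1][0]<340 and b[1][1]>140])
for q in(.45,.55,.65): print(q,[proj(s,[*(R@[-60+130*np.sin(q-.45),70-130*np.cos(q-.45)]+c),z]).round(1).tolist() for z in(70,100)])
i=inv=lambda p:R.T@(p[:2]-c)
h,S,v=cv2.split(cv2.cvtColor(t['image'],cv2.COLOR_RGB2HSV)); m=(v<28);m[:190]=0;m[215:]=0;m[:,:275]=0;m[:,300:]=0
print(blobs(m),[proj(t,[*(R@[50,60]+c),z]) for z in(56,106)])
a=inv(ray(t,256,260.7,34));b=inv(ray(t,338,253.3,34));print('bar angle q',np.arctan2((b-a)[0],-(b-a)[1])+.45)
"
```

```text
pos [ 521.9 -114.7  134.9] F [-9.2 -6.4  7.2] gap 18.851259394499827 r 130.59279065717917 q 0.552917077855879 t 11.3
[(np.int32(91), array([265.7, 165.8]), array([263, 156,   6,  22], dtype=int32)), (np.int32(36), array([250.6, 183.6]), array([246, 181,  10,   6], dtype=int32))]
0.45 [[269.0, 164.9], [268.9, 156.1]]
0.55 [[265.2, 167.5], [265.0, 158.7]]
0.65 [[261.8, 170.4], [261.5, 161.6]]
[(np.int32(80), array([287.6, 201.4]), array([284, 195,   8,  13], dtype=int32))] [array([287.10660207, 204.37924016]), array([287.46391369, 198.59010715])]
bar angle q 0.5443366957809797
```

All the checks agree: q is about 0.55, it is steady, and the carriage is at the stop. Handing in.

```bash
python3 -c "
from bench import arm
print(arm.hand_in())"
```

```text
the job is handed in; nothing more can be done
None
```

The stretcher is ready for a band, and I handed the job in at about 11.3 s with the gripper still holding the red post. The hand-in gave no verdict.

- **Carriage:** I gripped the knob and slid it along the rail while the tensioner was still at rest. The push rose to 18 N and motion stalled, so it is against the stop. The knob then showed within 1 px of its predicted stop position in the top view.
- **Tensioner:** I gripped the red post and swung it past the click. The gripper position puts it at 0.553 rad and the bar in the top view at 0.544 rad; the post in the scene view reads about 0.54. All are inside the 0.45–0.65 green range. It was steady over the last 0.4 s, with about 13 N on the gripper.
- **Bystanders:** The mug, bottle and brush look unmoved in the last pictures. The pin jar was hidden behind the gripper in both final views. I could only infer it is untouched, from about 60 mm of clearance and no unexpected forces.
- **Pointer:** It was hidden too, so "over the green" comes from the measured angle and not from seeing it directly.

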